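# Turn the pump wheel until its bleed valve stem points straight up

## Task

The pressure pump has to be vented before the next calibration: push its wheel round by the bare spokes, one after another, until the short red-capped bleed valve stem on the hub points straight up, and leave it standing so. Push only on the spokes, never on the little stem itself. Do not shift or tip the pump, and leave the other things on the bench where they are.

Things in the scene. Friction and masses are not known exactly. Their poses are not given: they have to be found in the camera images.
- pump: Hand pressure pump standing loose on the bench, about 7 kg. Grey base plate 260 x 180 mm, 26 mm high (local x -195 to +65 mm). Origin on the bench directly below the wheel's centre; local z up, local x along the wheel's axle, pointing away from the robot within 20 degrees, local y to the left seen from the robot.
- pillar_top (a point): Centre of the top of the pump's blue pillar, 201 mm high, which carries the wheel: local x -150 to -50 mm, local y +-37.5 mm, on the robot's side of the wheel. Two small ports, 80 mm high, stand on the base plate before it at local x -165, y +-50 mm.
- wheel (a joint): Angle (rad) of the upright four-spoked wheel on the pump's level axle. 0 or 2 pi: the bleed stem points straight up; it grows clockwise seen from the robot (pi/2: stem to the pump's local -y, pi: down). It turns both ways, over a full turn, and stays where it is left: dry friction of about 0.3 N m (2 to 3 N at a spoke's end), no spring, no detent.
- hub (a point): Wheel's centre, on the axle in the plane of the spokes (pump's local x = 0), 175 mm above the bench. The steel hub is a disc 60 mm across and 30 mm thick. There is no rim.
- spoke_end (a point): Centre of the black ball, 24 mm across, on the end of one of the four spokes, 128 mm from the axle (the ball reaches 140 mm). This spoke lies 45 degrees clockwise of the stem seen from the robot, the others at 135, 225 and 315 degrees: two lean 45 degrees either side of the stem. The spokes are round steel bars 12 mm thick.
- bleed_stem: Short brass bleed valve stem, 12 mm thick with a red cap 17 mm across, that sticks out of the wheel's hub and turns with the wheel; origin at its root, 27 mm from the axle; local z points along it, outwards. Its end lies 72 mm from the axle, far short of the spokes' ends. Delicate: not to be pushed.
- stem_tip (a point): Outer end of the bleed stem, 72 mm from the axle.
- gauge: Loose steel dial gauge lying on its back, 86 mm across, 30 mm high, white face, brass connector 35 mm long to its local -x; origin under the case. Bystander.
- adapter: Loose brass adapter standing upright, 26 mm across, 42 mm high; origin under its centre. Bystander.
- jar: Loose closed jar with blue cap, 56 mm across, 75 mm high; origin under its centre. Bystander.
- spanner: Loose steel spanner 160 mm long lying along its local x. Bystander.
- sensor: Loose temperature sensor lying along its local x: black handle 70 mm long, 18 mm thick, and a steel rod 110 mm long; origin where they meet, on the bench. Bystander.
- mug: Loose blue mug, 80 mm across, 90 mm high; origin under its centre. Bystander.

How it is judged:
At the end, for the whole second after the job is handed in: The bleed stem points straight up within 0.1 rad (about 6 degrees) and the wheel is at rest; the pump stands upright within 20 mm of where it was, and so does every bystander (angle between bleed_stem's own z axis and vertical below 0.1 rad and velocity of joint wheel between -0.03 and 0.03 rad/s and distance of each of pump, gauge, adapter, jar, spanner, sensor, mug from where it was at the start of the episode below 0.02 m and angle between pump's own z axis and vertical below 0.05 rad); the robot touches nothing.
It fails at once if the bleed stem was pushed (over 2 N) (contact force between any of the fingers, the arm and bleed_stem above 2 N).
It fails at once if the pump was shifted more than 20 mm, lifted or tipped (distance of pump from where it was at the start of the episode above 0.02 m or angle between pump's own z axis and vertical above 0.1 rad).
It fails at once if another thing on the bench was moved more than 20 mm, or lifted (distance of any of gauge, adapter, jar, spanner, sensor, mug from where it was at the start of the episode above 0.02 m).
It also fails if it takes over 51 s, if anything falls off the work surface, if the arm or the gripper's body presses on something with over 40 N, if the wrist force passes 120 N, or if a joint passes its speed limit or range.

## Robot

A 7-joint arm with a two-finger parallel gripper is mounted at the origin on the work surface. World frame = base frame: x ahead of the robot, y to its left, z up, the work surface at z = 0. Lengths are in m, angles in rad, forces in N, time in s.
With the tool pointing down it reaches from about 0.425 to 0.95 m from the base axis. Payload 4.7 kg.
Tool frame: the origin (TCP) lies at the centre of the arm's flange, where the gripper is bolted on; the fingertips stand 182 mm ahead of it and the grasp point (between the pads) lies 164 mm ahead of it; z points along the fingers, y is the line along which they close (so a half turn about z gives the same grasp; the last joint's range is limited). The gripper opens to 87 mm and grips with 3 to 60 N. Pads are 19 mm wide; open, the fingers measure 117 mm over their backs; the gripper's body (75 mm by 190 mm) begins 51 mm behind the grasp point.
Start: joints at [1.253, 0.469, -0.049, 1.532, 0.024, 1.141, -0.082], TCP at [0.192, -0.647, 0.405] pointing down, gripper open.
Joint ranges: [-2.59, 2.59], [-0.33, 1.99], [-1.39, 1.29], [0.1, 2.45], [-1.04, 4.18], [0.21, 1.99], [-2.66, 2.66]. Speed limits (rad/s): [2.57, 2.57, 3.14, 3.14, 3.14, 3.14, 3.14].

## Interface

Orientations are given as a unit quaternion [w, x, y, z].
In Python, from bench import observe, capture, finish_job, trace gives the robot as it stands.
- The arm moves only by the tool servo_tool, never from a script. Its argument "steps" is a list that holds one entry, the list of rows, each a list of 7 numbers: the shift along the tool's x, y, z in mm, then the turn, a rotation vector about the tool's x, y, z in rad, then the closure, from 0 (fully open) to 1 (shut). In form: [[[dx, dy, dz, rx, ry, rz, gripper], ...]]. A call has 1 to 8 rows; each row shifts and turns the commanded pose from where the row before left it, along the tool's axes as they then stand; what a row does not reach is not made up. A row lasts 1/8 s, in which the tool goes at most 62.5 mm and 10.7 degrees, less where a joint would pass 70% of its speed; a pose out of reach is approached as far as the arm can. A call with a gripper value outside its range is refused whole. The fingers move at their own pace and stop on an object; "grip_force" is the grip in N (left out, the last holds). Time passes only in rows, so rows that do not move let the fingers close. It gives the time, the measured TCP pose, the force, the opening and the grip force at its end, in the units of the state.
- observe(): the state, without advancing time (a new reading comes with each control period).
- capture(name): name is "scene" or "side" or "wrist"; returns a dict with "color" (480x640x3 uint8, red, green, blue), "fov_y" (degrees; the focal length in pixels is half the picture's height over the tangent of half this angle, whatever the lens; pixels are square), "cx", "cy" (the principal point, pixels), "position" and "rotation" of the camera in the world; the wrist camera has in their place "hand_eye" (4x4, takes a point from camera to tool coordinates, whose origin is the TCP and whose axes are the flange's). Camera axes: x right, y up, looking along -z (the intrinsics and any distortion apply to the point x, -y, -z); pixel columns grow to the right and rows downward; lengths in m; the calibration is good to about 2 mm. A picture is of the moment at which its call begins: read the wrist's pose just before it. There is no depth.
- finish_job(): hands the job in; it is judged then, once.
Trained networks look in the newest picture that a camera, given by its name, has taken for a name from the list of things; names that differ only in an ending like _2 or _b are one class to them, and where a whole thing is asked for, a point or a joint stands for the part that bears it (a point fixed in the world has none). Each returns a list of dicts, best first, with "confidence" (0 to 1); they miss things now and then, are a little off and sometimes report something else, mostly with a low value. They report only what shows in the picture. A call takes as long as a camera call.
- trace(label, camera): "pixels" (480x640 bool, what is visible of it) and "extent" ([left, top, right, bottom] in pixels, round what is visible of it).
The state is a dict: "time": time; "joint_pos": joint angles; "joint_vel": joint speeds; "joint_efforts": joint torques, N m; "tcp_pos": TCP position; "eef_rot": TCP orientation; "wrist_force": force on the tool from outside, world axes, zero at the start; "moment": the same for the moment, N m; "gripper_width": opening from 0.0 (shut) to 1.0 (fully open); "grip_force": force on a finger pad.
Only numpy, scipy, OpenCV 4.12 (cv2) and the standard library are available. Lean on these libraries where they do the work, as an engineer would, in place of code of your own. Each camera call takes 0.05 s, during which the arm holds its last target. There are 200 camera calls.

## Working session

There is one attempt and no reset: what is moved stays moved. The work goes in short steps, Python scripts to look and compute and a tool call to move; the robot and the scene stay as the last step left them, time stands still between calls to the robot, and variables do not carry over. Pictures are saved under pics/ and viewed, at most 10 in all, crops included, and the job is handed in when it is done.

Besides the shell and the picture viewer there is one more tool, called after "Emit:" in YAML: its name, and indented under it one key for each argument. servo_tool: Moves the arm, as the interface text tells. Its arguments: {"type":"object","properties":{"steps":{"type":"array","items":{"type":"array","items":{"type":"array","items":{"type":"number"}}}},"grip_force":{"type":"number"}},"required":["steps"]}

```bash
ls; mkdir -p pics; python3 - <<'E'
from bench import observe,capture
import cv2,numpy as np
s=observe()
for k,v in s.items(): print(k,np.round(v,3))
for n in("scene","side"):
    c=capture(n); cv2.imwrite(f"pics/{n}0.png",c["color"][:,:,::-1])
    print(n,{k:np.round(v,4).tolist() for k,v in c.items() if k!="color"})
E
```

```text
pics
time 0.0
joint_pos [ 1.253  0.469 -0.049  1.534  0.024  1.141 -0.082]
joint_vel [ 0.001  0.002 -0.    -0.001 -0.001 -0.    -0.001]
joint_efforts [-1.0000e-03 -5.0797e+01 -8.1000e-02 -2.3615e+01 -6.1000e-02  3.8000e-02
  0.0000e+00]
tcp_pos [ 0.192 -0.647  0.404]
eef_rot [-0.001  0.99   0.144 -0.   ]
wrist_force [ 0.941  0.423 -0.845]
moment [ 0.013  0.001 -0.021]
grip_force 0.0
gripper_width 1.002
scene {'fov_y': 47.923, 'cx': 331.8947, 'cy': 232.8245, 'position': [1.4318, -0.3623, 0.9324], 'rotation': [0.7527, 0.3567, 0.2374, 0.4998]}
side {'fov_y': 51.5962, 'cx': 315.3823, 'cy': 237.3826, 'position': [0.1636, 0.6506, 0.754], 'rotation': [-0.253, -0.1382, 0.4271, 0.857]}
```

View pics/scene0.png

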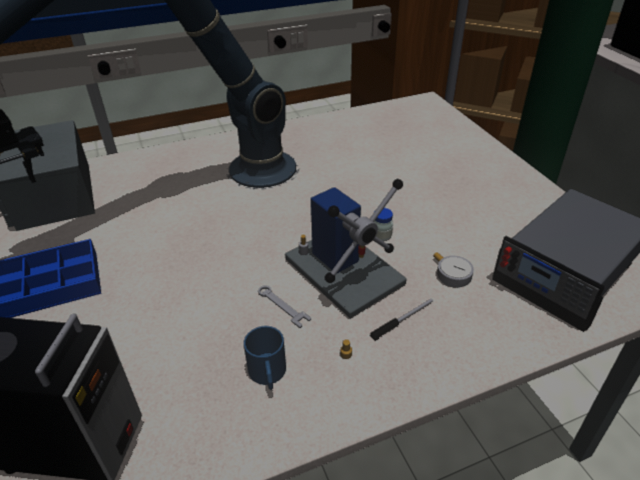

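View pics/side0.png

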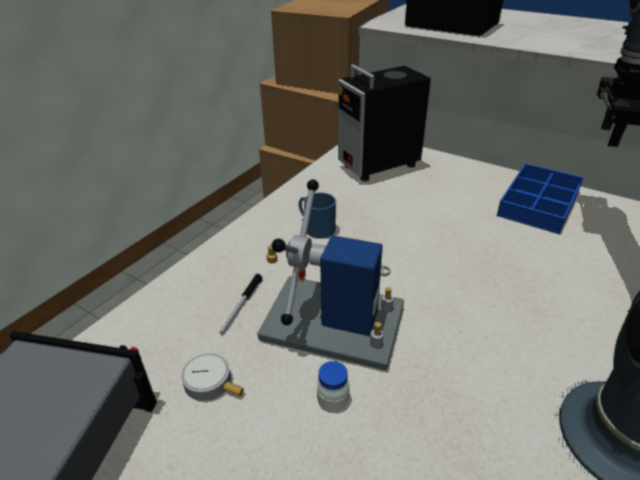

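The scene picture shows the pump with balls near (398,184), (334,211), (389,248) and (330,278), and the red cap near (362,252). In the side picture the balls are near (313,185), (279,246) and (287,319), with the red cap at (302,272), so the stem points roughly down. I'll fit the pose next.

```bash
cat > h.py <<'E'
import numpy as np
from scipy.spatial.transform import Rotation as R
from scipy.optimize import least_squares
def proj(c,P):
    r=R.from_quat(np.roll(c["rotation"],-1)); p=r.inv().apply(np.atleast_2d(P)-c["position"])
    f=240/np.tan(np.radians(c["fov_y"])/2)
    return np.c_[c["cx"]+f*p[:,0]/-p[:,2], c["cy"]-f*p[:,1]/-p[:,2]]
def loc(x,y,yaw,P): return R.from_euler('z',yaw).apply(np.atleast_2d(P))+[x,y,0]
def rad(a,r): # clockwise from up seen from robot -> local
    return np.c_[0*np.atleast_1d(a),-r*np.sin(a),.175+r*np.cos(a)]
E
python3 - <<'E'
from h import *
from bench import capture,trace
import cv2
C={n:capture(n) for n in("scene","side")}
for n in C:
  for l in("spoke_end","stem_tip","bleed_stem","pump","wheel"):
    for d in trace(l,n)[:5]:
        ys,xs=np.nonzero(d["pixels"]); print(n,l,round(d["confidence"],2),np.round(d["extent"]),len(xs),xs.mean().round(1),ys.mean().round(1))
B={"scene":[(398,184),(334,211),(389,248),(330,278)],"side":[(313,185),(279,246),(287,319)]}
S={"scene":(362,252),"side":(302,272)}
corn={"scene":[((.065,-.09,.026),(350,309)),((.065,.09,.026),(405,280))],"side":[((-.195,.09,.026),(389,361)),((.065,.09,.026),(260,337))]}
def res(p,full=False):
    x,y,yaw,th=p; o=[]
    for n in C:
        q=proj(C[n],loc(x,y,yaw,rad(th+np.pi/4+np.arange(4)*np.pi/2,.128)))
        for b in B[n]:
            d=q-b; o+=list(d[np.argmin((d**2).sum(1))])
        o+=list((proj(C[n],loc(x,y,yaw,rad(th,.066)))-S[n])[0]*.5)
        for P,px in corn[n]: o+=list((proj(C[n],loc(x,y,yaw,P))-px)[0]*.5)
    return np.array(o)
best=min((least_squares(res,[x,y,0,th],loss='soft_l1') for x in(.5,.7) for y in(-.2,0) for th in np.arange(0,6.3,.4)),key=lambda r:r.cost)
print(best.x,best.cost);print(res(best.x).reshape(-1,2).round(1))
E
```

```text
scene spoke_end 0.93 [326. 178. 401. 283.] 1463 361.6 231.1
scene pump 0.61 [283. 178. 406. 316.] 8641 345.2 252.6
scene pump 0.38 [244. 323. 284. 386.] 2022 264.4 354.4
scene wheel 0.83 [324. 180. 404. 280.] 1684 361.5 230.9
side spoke_end 0.98 [272. 179. 319. 328.] 1883 297.2 251.3
side stem_tip 0.59 [299. 267. 308. 280.] 78 302.1 274.5
side bleed_stem 0.51 [299. 268. 305. 278.] 64 302.0 273.9
side pump 0.66 [258. 180. 406. 372.] 13884 333.9 299.6
side pump 0.59 [180. 353. 243. 401.] 2046 208.2 377.4
side wheel 0.97 [272. 180. 318. 330.] 1788 297.1 252.3
[0.60095335 0.06265818 0.27760896 3.0844523 ] 9.24673942606853
[[-0.5  0.7]
 [-0.3  0.8]
 [-0.3  0.5]
 [ 0.   0.2]
 [-0.4  1.3]
 [ 0.1  2.2]
 [ 1.2 -0.9]
 [-0.   0.9]
 [ 0.2  0.3]
 [ 0.4  0.8]
 [ 0.1  2.7]
 [-0.2  1.7]
 [-1.6 -1.6]]
```

Emit:
servo_tool:
  steps:
    - [[0,0,-45,0,0,0,1],[0,0,-45,0,0,0,1],[30,0,-45,0,0,0,1],[50,0,0,0,0,0,1],[55,0,0,0,0,0,1],[55,0,0,0,0,0,1],[55,0,0,0,0,0,1],[55,0,0,0,0,0,1]]
  grip_force: 10

```text
time: 1.7
tcp_pos: [0.4813, -0.561, 0.54]
eef_rot: [0.0, 0.99, 0.144, 0.0]
wrist_force: [-0.0, -0.7, 0.8]
gripper_width: 0.173
grip_force: 0.0
```

Emit:
servo_tool:
  steps:
    - [[20,-48,0,0,0,0,1],[20,-48,0,0,0,0,1],[20,-48,0,0,0,0,1],[20,-48,0,0,0,0,1],[20,-48,0,0,0,0,1],[20,-48,0,0,0,0,1],[20,-48,0,0,0,0,1],[20,-48,0,0,0,0,1]]

```text
time: 2.7
tcp_pos: [0.5237, -0.1461, 0.5401]
eef_rot: [0.0, 0.99, 0.144, 0.0]
wrist_force: [0.4, -0.8, -0.9]
gripper_width: 0.006
grip_force: 0.0
```

Emit:
servo_tool:
  steps:
    - [[17,-44,0,0,0,0,1],[17,-44,0,0,0,0,1],[17,-44,0,0,0,0,1],[17,-44,0,0,0,0,1],[17,-44,0,0,0,0,1],[17,-44,0,0,0,0,1],[17,-44,0,0,0,0,1],[15,-20,0,0,0,0,1]]

```text
time: 3.7
tcp_pos: [0.558, 0.2078, 0.54]
eef_rot: [-0.001, 0.989, 0.146, 0.0]
wrist_force: [0.4, -0.6, 0.8]
gripper_width: 0.005
grip_force: 0.0
```

```bash
cat > look.py <<'E'
import sys
from h import *
from bench import observe,capture
import cv2
s=observe(); t=np.array(s["tcp_pos"]); l=R.from_euler('z',.278).inv().apply(t-[.601,.063,.182])
print("tip local mm",(l*1000).round(1),"t",s["time"])
c=[capture(n)["color"] for n in("scene","side")]
im=np.hstack([c[0][120:340,250:470],c[1][120:380,200:460][20:240,:]])
im=np.hstack([cv2.resize(c[0][100:320,260:450],None,fx=2,fy=2),cv2.resize(c[1][120:340,220:410],None,fx=2,fy=2)])
cv2.imwrite(sys.argv[1],im[:,:,::-1])
E
python3 look.py pics/l1.png
```

```text
tip local mm [ -1.6 151.1 358. ] t 3.7
```

View pics/l1.png

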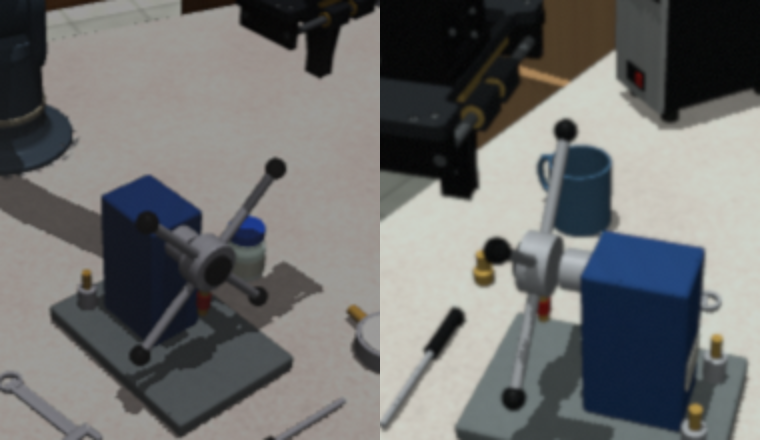

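Emit:
servo_tool:
  steps:
    - [[2,0,40,0,0,0,1],[0,0,40,0,0,0,1],[0,0,26,0,0,0,1],[0,10,0,0,0,0,1],[0,15,0,0,0,0,1],[0,15,-2,0,0,0,1],[0,15,-3,0,0,0,1],[0,15,-3,0,0,0,1]]

```text
time: 4.8
tcp_pos: [0.5786, 0.1489, 0.4499]
eef_rot: [-0.01, 0.989, 0.149, 0.006]
wrist_force: [-3.1, 10.9, 9.1]
gripper_width: 0.003
grip_force: 5.6
```

Emit:
servo_tool:
  steps:
    - [[0,15,-2,0,0,0,1],[0,15,0,0,0,0,1],[0,15,0,0,0,0,1],[0,15,0,0,0,0,1],[0,15,2,0,0,0,1],[0,15,2,0,0,0,1],[0,15,3,0,0,0,1],[0,15,3,0,0,0,1]]

```text
time: 5.8
tcp_pos: [0.6148, 0.0227, 0.4325]
eef_rot: [-0.001, 0.99, 0.144, -0.001]
wrist_force: [-1.1, 4.1, -0.6]
gripper_width: 0.004
grip_force: 1.8
```

```bash
python3 look.py pics/l2.png
```

```text
tip local mm [  2.2 -42.5 250.5] t 5.8
```

View pics/l2.png

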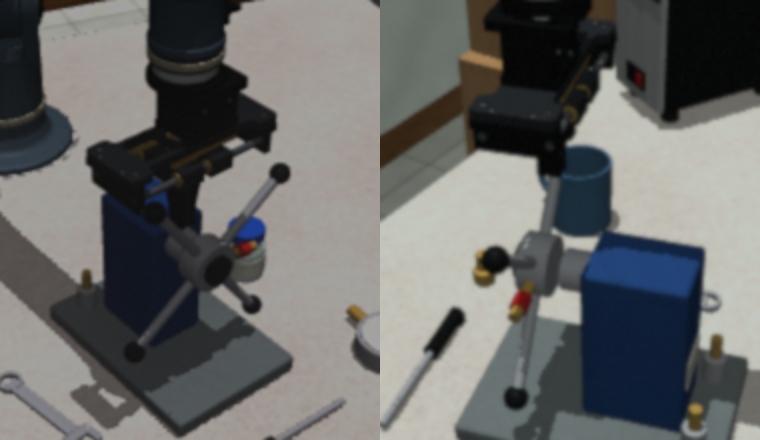

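Emit:
servo_tool:
  steps:
    - [[-1,10,0,0,0,0,1],[0,3,0,0,0,0,1],[0,-2,-35,0,0,0,1],[0,-5,-45,0,0,0,1],[0,-50,0,0,0,0,1],[0,-50,0,0,0,0,1],[0,-50,0,0,0,0,1],[0,-50,0,0,0,0,1]]

```text
time: 6.9
tcp_pos: [0.5587, 0.2089, 0.5142]
eef_rot: [0.001, 0.99, 0.143, 0.001]
wrist_force: [0.8, 0.3, -0.2]
gripper_width: 0.005
grip_force: 0.0
```

```bash
cat > fit.py <<'E'
from h import *
from bench import observe,capture,trace
import cv2
s=observe(); l=R.from_euler('z',.278).inv().apply(np.array(s["tcp_pos"])-[.601,.063,.182])
print("tip local mm",(l*1000).round(1),"t",s["time"])
C={n:capture(n) for n in("scene","side")}
# angle: darkest disc at ball positions
def dark(n,P):
    g=cv2.GaussianBlur(cv2.cvtColor(C[n]["color"],cv2.COLOR_RGB2GRAY),(5,5),0).astype(float)
    q=proj(C[n],P); return cv2.remap(g,q[:,:1].astype('f'),q[:,1:].astype('f'),1).ravel()
a=np.radians(np.arange(0,90,.5)); sc=0
cost=[np.minimum(80,np.r_[dark("scene",loc(.601,.0627,.2776,rad(t+np.pi/4+np.arange(4)*np.pi/2,.128))),dark("side",loc(.601,.0627,.2776,rad(t+np.pi/4+np.arange(4)*np.pi/2,.128)))]).sum() for t in a]
i=np.argsort(cost)[:6]; print("wheel mod 90 deg",np.degrees(a[i]),np.array(cost)[i].round())
for n in C:
    hsv=cv2.cvtColor(C[n]["color"],cv2.COLOR_RGB2HSV); m=((hsv[...,0]<8)|(hsv[...,0]>172))&(hsv[...,1]>150)&(hsv[...,2]>60)
    h=proj(C[n],loc(.601,.0627,.2776,[0,0,.175]))[0]; yy,xx=np.nonzero(m); k=np.hypot(xx-h[0],yy-h[1])<60
    if k.any():
        p=np.r_[xx[k].mean(),yy[k].mean()]; t=np.radians(np.arange(0,360,1)); q=proj(C[n],loc(.601,.0627,.2776,rad(t,.066))); j=np.argmin(((q-p)**2).sum(1)); print(n,"red",k.sum(),p.round(),"stem deg",j,"miss px",np.hypot(*(q[j]-p)).round(1))
E
python3 fit.py
```

```text
tip local mm [ -0.6 151.9 332.2] t 6.9
wheel mod 90 deg [86.  85.5 86.5 87.   0.  87.5] [217. 218. 219. 220. 222. 223.]
scene red 35 [382. 222.] stem deg 265 miss px 3.2
side red 52 [291. 268.] stem deg 282 miss px 2.6
```

Emit:
servo_tool:
  steps:
    - [[0,0,40,0,0,0,1],[0,0,40,0,0,0,1],[0,15,0,0,0,0,1],[0,15,0,0,0,0,1],[0,15,-2,0,0,0,1],[0,15,-3,0,0,0,1],[0,15,-3,0,0,0,1],[0,15,-3,0,0,0,1]]

```text
time: 8.0
tcp_pos: [0.5845, 0.1269, 0.4514]
eef_rot: [-0.004, 0.989, 0.146, 0.006]
wrist_force: [-1.5, 5.9, 7.9]
gripper_width: 0.006
grip_force: 4.0
```

Emit:
servo_tool:
  steps:
    - [[0,15,0,0,0,0,1],[0,15,0,0,0,0,1],[0,15,0,0,0,0,1],[0,12,2,0,0,0,1],[0,12,2,0,0,0,1],[0,12,3,0,0,0,1],[0,10,3,0,0,0,1],[0,10,0,0,0,0,1]]

```text
time: 9.0
tcp_pos: [0.6129, 0.0257, 0.4335]
eef_rot: [-0.001, 0.99, 0.144, -0.001]
wrist_force: [-1.9, 3.9, -0.2]
gripper_width: 0.001
grip_force: 1.7
```

```bash
python3 fit.py
```

```text
tip local mm [  1.2 -39.1 251.5] t 9.0
wheel mod 90 deg [79.  79.5 78.5 80.  81.5 80.5] [225. 227. 227. 229. 230. 230.]
scene red 1 [367. 208.] stem deg 355 miss px 1.1
side red 51 [297. 233.] stem deg 340 miss px 2.6
```

Emit:
servo_tool:
  steps:
    - [[0,6,0,0,0,0,1],[0,6,0,0,0,0,1],[0,5,0,0,0,0,1],[0,0,0,0,0,0,1],[0,0,0,0,0,0,1]]

```text
time: 9.72
tcp_pos: [0.6182, 0.0087, 0.4349]
eef_rot: [0.001, 0.99, 0.144, 0.0]
wrist_force: [0.3, 1.1, 0.9]
gripper_width: 0.005
grip_force: 0.5
```

```bash
python3 fit.py; python3 look.py pics/l3.png
```

```text
tip local mm [  1.6 -56.9 252.9] t 9.725
wheel mod 90 deg [86.  86.5 87.  85.5 87.5 88. ] [197. 198. 200. 203. 203. 207.]
scene red 6 [364. 210.] stem deg 3 miss px 1.8
side red 55 [298. 231.] stem deg 345 miss px 2.5
tip local mm [  1.6 -56.9 252.9] t 9.825
```

View pics/l3.png

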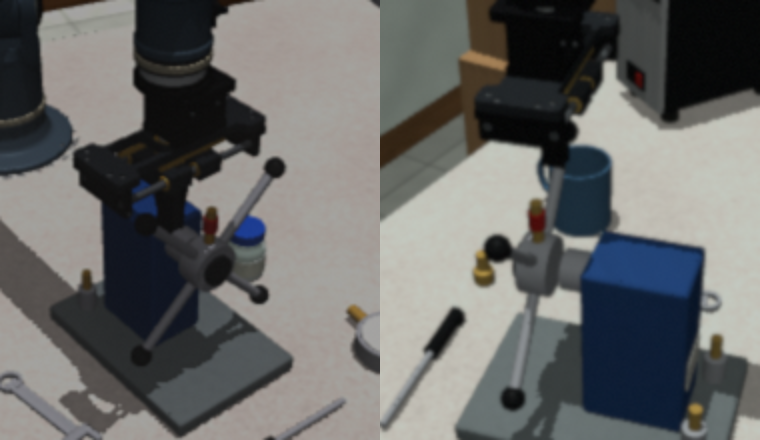

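The stem is nearly upright, about 3 to 4° short. I'll push about 8 mm more, then back off and lift.

Emit:
servo_tool:
  steps:
    - [[0,4,0,0,0,0,1],[0,4,0,0,0,0,1],[0,0,0,0,0,0,1],[0,0,0,0,0,0,1],[0,-4,-1,0,0,0,1],[0,0,-30,0,0,0,1],[0,0,-50,0,0,0,1],[0,0,-50,0,0,0,1]]

```text
time: 10.92
tcp_pos: [0.619, 0.0047, 0.5671]
eef_rot: [0.001, 0.99, 0.143, -0.0]
wrist_force: [1.3, -0.4, 0.3]
gripper_width: 0.003
grip_force: 0.0
```

Emit:
servo_tool:
  steps:
    - [[-50,0,0,0,0,0,1],[-50,0,0,0,0,0,1],[0,50,0,0,0,0,1],[0,50,0,0,0,0,1],[0,50,0,0,0,0,1],[0,50,0,0,0,0,1],[0,0,0,0,0,0,1],[0,0,0,0,0,0,1]]

```text
time: 11.92
tcp_pos: [0.5801, -0.2145, 0.5656]
eef_rot: [-0.0, 0.99, 0.144, -0.0]
wrist_force: [-0.3, 0.8, -0.4]
gripper_width: 0.006
grip_force: 0.0
```

```bash
python3 fit.py; python3 look.py pics/l4.png
```

```text
tip local mm [ -96.2 -261.1  383.6] t 11.925
wheel mod 90 deg [ 2.5  2.  89.   1.5 89.5  3. ] [218. 219. 220. 221. 221. 221.]
scene red 16 [364. 210.] stem deg 4 miss px 2.0
side red 55 [298. 230.] stem deg 348 miss px 2.3
tip local mm [ -95.9 -259.8  384.2] t 12.025
```

View pics/l4.png

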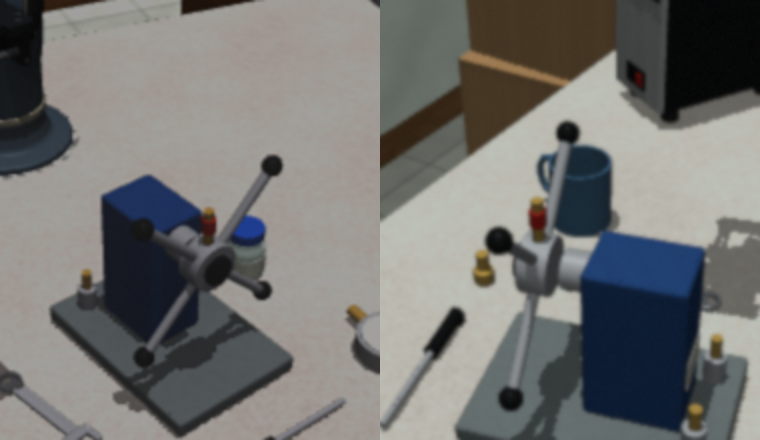

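The stem stands up in both views. I'll check the angle precisely from the ball pixels: scene (396,183), (331,215), (391.5,245), (332,278.5), and side (314,186), (279.5,240), (285.5,319).

```bash
python3 - <<'E'
from h import *
from bench import capture
C={n:capture(n) for n in("scene","side")}
B={"scene":[(396,183),(331,215),(391.5,245),(332,278.5)],"side":[(314,186),(279.5,240),(285.5,319)]}
def res(p):
    o=[]
    for n in C:
        q=proj(C[n],loc(p[0],p[1],p[2],rad(p[3]+np.pi/4+np.arange(4)*np.pi/2,.128)))
        for b in B[n]: d=q-b; o+=list(d[np.argmin((d**2).sum(1))])
    return np.array(o)
r=least_squares(res,[.601,.063,.278,0]); print(r.x,np.degrees(r.x[3]),r.cost)
r=least_squares(lambda t:res([.601,.0627,.2776,t[0]]),[0]); print(np.degrees(r.x),r.cost)
E
```

```text
[0.60157376 0.06240408 0.26778393 0.01623925] 0.9304405746839943 1.654880355408778
[0.94843011] 2.485998805269309
```

The stem is about 1° from vertical, the pump hasn't moved (within 1 mm), and the arm is clear. Handing in.

```bash
python3 -c "
from bench import finish_job; print(finish_job())"
```

```text
the job is handed in; nothing more can be done
None
```

The job is handed in: two pushes on the spokes brought the bleed stem to about 1° from straight up. The pump measured within 1 mm of its start, nothing else on the bench was touched, and the arm was clear; no verdict was returned.

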